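# Feed the glass up to the grinding disc by one turn of the hand wheel

### The arm

A 7-joint arm with a two-finger parallel gripper is mounted at the origin on the work surface. World frame = base frame: x ahead of the robot, y to its left, z up, the work surface at z = 0. Lengths are in mm, angles in rad, forces in N, time in s.
With the tool pointing down it reaches from about 400 to 875 mm from the base axis. Payload 4.4 kg.
Tool frame: the origin (TCP) lies at the very end of the fingers, on their centre line; the grasp point (between the pads) lies behind it (ctrl.hold_point_z is the z of the grasp point in the tool frame, in mm); z points along the fingers, y is the direction in which the jaws open and shut (so a half turn about z gives the same grasp; the last joint's range is limited). The gripper opens to 85 mm and grips with 20 to 120 N. Pads are 22 mm wide; open, the fingers measure 114 mm over their backs; the gripper's body (76 mm by 85 mm) begins 54 mm behind the grasp point. The pads swing forward as they close: fully open they stand 13 mm farther back than shut.
Start: joints at [-1.324, 0.628, 0.038, 1.517, -0.027, 0.996, -0.02], TCP at [199.997, 618.481, 231.313] pointing down, gripper open.
Joint ranges: [-3.06, 3.06], [-0.37, 2.12], [-1.25, 1.32], [0.18, 2.47], [-1.1, 4.24], [0.23, 1.98], [-2.94, 2.94]. Speed limits (rad/s): [2.57, 2.57, 3.14, 3.14, 3.14, 3.14, 3.14].

### API

Orientations are given as [roll, pitch, yaw] about the fixed x, y, z axes, in that order (R = Rz(yaw) Ry(pitch) Rx(roll)).
In Python, from cell import ctrl, vision gives the robot as it stands.
- The arm moves only by the shell command python3 -m crank 'ROWS' [OPENING]. ROWS is JSON, a list of rows, each an object of numbers: "x", "y", "z": the shift along the tool's x, y, z in cm; "spin": the turn about the tool's z in rad. A call has 1 to 5 rows; each row shifts and turns the commanded pose from where the row before left it, along the tool's axes as they then stand; what a row does not reach is not made up. A row lasts 1/10 s, in which the tool goes at most 50 mm and 8.59 degrees, less where a joint would pass 70% of its speed; a pose out of reach is approached as far as the arm can. A call is refused whole if a number of a shift passes 5 or a number of a turn 0.15, either way. A call with a gripper value outside its range is refused whole. OPENING is the opening in per cent of the stroke, from 0 (shut) to 100 (fully open), set as the call begins (- or left out, the last holds). The fingers move at their own pace and stop on an object; the grip force is fixed at half the most. Time passes only in rows, so rows that do not move let the fingers close. It gives the time, the measured TCP pose, the force and the opening at its end, in the units of the state.
- ctrl.read_state(): the state, without advancing time (a new reading comes with each control period).
- vision.get_image(name): name is "side" or "top" or "wrist"; returns the picture (420x560x3 uint8, blue, green, red); there is no depth.
- vision.calibration(name): a dict with "vfov" (degrees; the focal length in pixels is half the picture's height over the tangent of half this angle, whatever the lens; pixels are square), "cx", "cy" (the principal point, pixels), "distortion" ([k1, k2, p1, p2, k3] as OpenCV has them; the pictures are not rectified), "eye" and "rotation" of the camera in the world. Camera axes: x right, y up, looking along -z (the intrinsics and any distortion apply to the point x, -y, -z); pixel columns grow to the right and rows downward; lengths in mm; the calibration is good to about 2 mm. A picture is of the moment at which its call begins: read the wrist's pose just before it. calibration takes no time and is no camera call; for the wrist camera it gives the pose at the moment of the call.
- ctrl.finish_job(): hands the job in, once; it reports no verdict.
Trained networks look in the newest picture that a camera, given by its name, has taken for a name from the list of things; names that differ only in an ending like _2 or _b are one class to them, and where a whole thing is asked for, a point or a joint stands for the part that bears it (a point fixed in the world has none). Each returns a list of dicts, best first, with "score" (0 to 1); they miss things now and then, are a little off and sometimes report something else, mostly with a low value. They report only what shows in the picture. A call takes as long as a camera call.
- vision.boxes_of(name, camera): "extent" ([left, top, right, bottom] in pixels, round what is visible of it).
- vision.regions_of(name, camera): "mask" (420x560 bool, what is visible of it) and "extent" ([left, top, right, bottom] in pixels, round what is visible of it).
- vision.place_of(name, camera): "point" ([column, row] in pixels: a listed point, or the origin of a listed thing).
The state is a dict: "clock": time; "qpos": joint angles; "qd": joint speeds; "tau": joint torques, N m; "eef_pos": TCP position; "tool_rot": TCP orientation; "force": force on the tool from outside, world axes, zero at the start; "torque": the same for the moment, N m; "width": finger opening in mm.
Only numpy, scipy, OpenCV 4.12 (cv2) and the standard library are available. Lean on these libraries where they do the work, as an engineer would, in place of code of your own. Each camera call takes 0.05 s, during which the arm holds its last target.

### The job

Bring the glass on the grinding machine's carriage up close to the disc: with light fingertip pushes on the orange upright handle, push the black hand wheel clockwise (seen from above) through exactly one full turn, so that the handle stands at the red mark again, and then let go. Do not grip the handle, turn the wheel back or go well past the mark on the way; leave the glass standing in its seat and everything else where it is.

Things in the scene. Friction and masses are not known exactly. Their poses are not given: they have to be found in the camera images.
- feed_hub: Fixed grey pedestal of the hand wheel with an aluminium zero ring (diameter 176 mm) on top. Origin on the wheel's vertical axis at the pedestal's foot, 30 mm above the table; z up; its x axis points to the red mark. The ring's top is 50 mm above the origin. Its place and the mark's direction (any) differ from run to run; fixed during a run.
- feed_wheel (a joint): Turn of the black hand wheel (outer diameter 138 mm, three spokes, vertical axis, rim top 101 mm above the table), in rad: 0 at the start, with the handle at the red mark, growing CLOCKWISE seen from above; 6.283 is one full turn. No stop, detent or spring near there: it turns stiffly (about 2.6 N at the handle, 3 to 5 N when moving) and stays where it is left. Geared to the carriage: one turn moves it 24 mm towards the disc.
- spoke_handle: Orange upright round handle standing on the wheel at the end of a spoke, a sleeve that spins freely about its own upright axis, 22 mm in diameter, 45 mm tall, 58 mm from the wheel's axis. Origin at the centre of its foot, 100 mm above the table; its top is 145 mm above the table. Push it sideways with the finger ends 15 to 25 mm above the rim.
- zero_mark (a point): Red mark, 14 by 10 mm, on top of the zero ring, 80 mm from the wheel's axis, 83 mm above the table; just outside the rim. The handle is beside it at the start and after exactly one turn.
- glass_seat (a point): Centre of the seat on the carriage where the glass stands, 54 mm above the table. The seat is an upright black collar 8 mm high. At the start 170 mm from the wheel's axis; it slides away from the wheel, towards the disc.
- work_glass: Clear tumbler, 78 mm across, 90 mm tall, loose, standing in the carriage's seat; rides along with it. Origin at the centre of its underside; z up. At the start its wall is about 33 mm from the disc's face.
- machine: Ochre grinding machine, fixed. Origin on the table under the wheel's axis. Its bed (270 mm in x, 500 mm in y, 30 mm high) spans x -100 to 170 mm and y -410 to 90 mm of its frame; the grinding head (top 250 mm above the table) stands at y -400 to -270 mm and the brown disc (diameter 150 mm) has its face at y -242 mm. The carriage slides along its -y.
- spare_glass: Amber tumbler, 78 mm across, 90 mm tall, loose, standing on the machine's bed behind the carriage. Leave alone. Origin at the centre of its underside.
- dressing_stick: Brick-red abrasive stick, 100 x 25 x 20 mm, lying loose on the machine's bed beyond the wheel. Leave alone. Origin at the centre of its underside.
- polish_jar: Jar with a blue cap, 66 mm across, 80 mm tall, on the table. Leave alone. Origin at the centre of its underside.
- spare_disc: Spare brown grinding disc, 100 mm across, 16 mm thick, lying on the table. Leave alone. Origin at the centre of its underside.
- wrench: Wrench lying on the table. Leave alone. Origin near its middle.
- brush: Hand brush lying on the table. Leave alone. Origin near its middle.

How it is judged:
By the outcome, as a careful person would: the job done as asked, in the order asked, and still so for the second after the job is handed in, with the robot touching nothing.
It also fails if it takes over 53 s, if anything falls off the work surface, if the arm or the gripper's body presses on something with over 40 N, if the wrist force passes 120 N, or if a joint passes its speed limit or range.

## Working session

There is one attempt and no reset: what is moved stays moved. The work goes in short steps, Python scripts to look and compute and a shell command to move; the robot and the scene stay as the last step left them, time stands still between calls to the robot, and variables do not carry over. Pictures are saved under pics/ and viewed, and the job is handed in when it is done.

```bash
ls; mkdir -p pics; python3 - <<'E'
from cell import ctrl, vision
import cv2
print(ctrl.read_state(), ctrl.hold_point_z)
for n in ["side","top","wrist"]:
    cv2.imwrite(f"pics/a_{n}.png",vision.get_image(n))
    print(n,vision.calibration(n))
E
```

```text
pics
{'clock': 0.0, 'qpos': array([-1.3238221 ,  0.62935098,  0.03842559,  1.51837697, -0.02698917,
        0.99629512, -0.01998779]), 'qd': array([ 0.00045883,  0.000126  , -0.00034025, -0.00034767,  0.00030357,
        0.00123801, -0.00182584]), 'tau': array([ 9.13660788e-04, -5.63395536e+01,  1.22640576e+00, -1.93447959e+01,
        1.10115673e-02,  1.05022584e-02, -1.33991873e-05]), 'eef_pos': array([199.77743876, 617.87577633, 230.3827795 ]), 'tool_rot': array([-3.13967997e+00,  2.51672410e-05,  2.82884959e+00]), 'force': array([-0.96038525,  0.26296035,  0.95738729]), 'torque': array([ 0.02541325, -0.00474201, -0.00216898]), 'width': 85.10159514512476} -18.700000000000003
side {'vfov': 51.53217340870965, 'cx': 280.4370475493171, 'cy': 214.65064067327592, 'distortion': array([0.03446637, 0.        , 0.        , 0.        , 0.        ]), 'eye': array([  328.22563362, -1118.73824283,  1382.61386328]), 'rotation': array([ 0.69948396, -0.00818306, -0.20656716])}
top {'vfov': 52.681689979203476, 'cx': 270.88984765548037, 'cy': 212.4921773912464, 'distortion': array([-0.00369808,  0.        ,  0.        ,  0.        ,  0.        ]), 'eye': array([ 481.82239738,  -69.19982954, 1475.40145987]), 'rotation': array([ 0.0596445 ,  0.00856881, -1.59035222])}
wrist {'vfov': 58.53983007516039, 'cx': 283.6974678123983, 'cy': 205.81363120781396, 'distortion': array([-0.0920283,  0.       ,  0.       ,  0.       ,  0.       ]), 'eye': array([120.39454069, 644.54039674, 372.71707417]), 'rotation': array([-0.33447594,  0.00218438,  1.25767041])}
```

View pics/a_side.png

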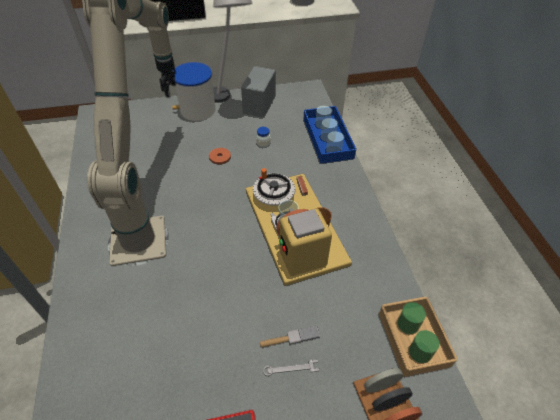

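View pics/a_top.png

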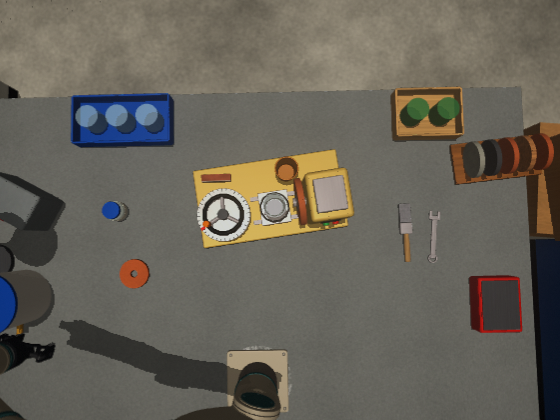

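```bash
cat > h.py <<'E'
import numpy as np, cv2
from scipy.spatial.transform import Rotation as R
from cell import ctrl, vision
def cam(n):
    c=vision.calibration(n); f=210/np.tan(np.radians(c['vfov'])/2)
    K=np.array([[f,0,c['cx']],[0,f,c['cy']],[0,0,1.]])
    return K,np.array(c['distortion']),np.array(c['eye']),R.from_euler('xyz',c['rotation']).as_matrix()
def ray(n,p,C=None):
    K,d,e,M=C or cam(n)
    u=cv2.undistortPoints(np.array([[p]],float),K,d)[0,0]
    v=M@np.array([u[0],-u[1],-1]); return e,v
def onz(n,p,z,C=None):
    e,v=ray(n,p,C); return e+v*(z-e[2])/v[2]
def proj(n,P,C=None):
    K,d,e,M=C or cam(n)
    q=(np.atleast_2d(P)-e)@M; q=q*[1,-1,-1]
    return cv2.projectPoints(q,np.zeros(3),np.zeros(3),K,d)[0][:,0]
E
python3 - <<'E'
from h import *
zs=dict(feed_hub=30,spoke_handle=100,zero_mark=83,glass_seat=54,work_glass=54,machine=0,feed_wheel=100)
for n in ["side","top"]:
    vision.get_image(n)
    for k in zs:
        try:
            r=vision.place_of(k,n)
            for q in r[:2]: print(n,k,round(q['score'],2),np.round(q['point'],1),onz(n,q['point'],zs[k]).round(1))
        except Exception as ex: print(n,k,ex)
E
```

```text
side feed_hub 0.71 [271.9 195.4] [559. 104.  30.]
side feed_hub 0.39 [285.9 222.6] [585.4 -52.1  30. ]
side spoke_handle 0.61 [273.  197.6] [549.   28.2 100. ]
side spoke_handle 0.6 [264.3 175.9] [537.3 155.  100. ]
side zero_mark 0.7 [258.1 177.7] [512.6 166.5  83. ]
side zero_mark 0.68 [263.6 142.9] [575.3 379.8  83. ]
side glass_seat 0.65 [287.9 222.1] [589.1 -70.1  54. ]
side work_glass 0.73 [290.5 223. ] [598.1 -76.6  54. ]
side machine 0.73 [275.  201.8] [569.9  92.2   0. ]
side feed_wheel it knows: brush, dressing_stick, feed_hub, glass_seat, machine, polish_jar, spare_disc, spare_glass, spoke_handle, work_glass, wrench, zero_mark
top feed_hub 0.8 [224.8 214.9] [563.3  99.1  30. ]
top spoke_handle 0.48 [206.1 223.8] [531.6 152.1 100. ]
top spoke_handle 0.43 [283.9 171. ] [ 699.1 -104.2  100. ]
top zero_mark 0.92 [204.8 224.2] [531.  159.1  83. ]
top glass_seat 0.63 [274.3 209.1] [578.1 -70.4  54. ]
top work_glass 0.79 [274.7 207. ] [585.2 -71.8  54. ]
top feed_wheel it knows: brush, dressing_stick, feed_hub, glass_seat, machine, polish_jar, spare_disc, spare_glass, spoke_handle, work_glass, wrench, zero_mark
```

Top view: the wheel is at about (222,214), with the orange handle and red mark at (206,225). The glass is at (274,207). In the side view the gripper is at (167,80), near the blue bin at (195,90). I'll check the bin's clearance before moving.

```bash
python3 - <<'E'
from h import *
for p in [(197,117),(180,108),(213,112)]: print(onz('side',p,0).round())
for n in ['side','top']: print(proj(n,[[200,618,231],[502,136,230],[562,100,101]]).round())
for p in [(15,300),(45,300),(0,290)]: print(onz('top',p,0).round(), onz('top',p,200).round())
E
python3 -c "
import cv2
a=cv2.imread('pics/a_wrist.png');cv2.imwrite('pics/a_w2.png',a)
t=cv2.imread('pics/a_top.png')[140:270,180:380];cv2.imwrite('pics/a_t2.png',cv2.resize(t,None,fx=4,fy=4,interpolation=cv2.INTER_CUBIC))"
```

```text
[295. 737.   0.]
[215. 829.   0.]
[379. 763.   0.]
[[171.  94.]
 [256. 157.]
 [273. 184.]]
[[ 40. 340.]
 [205. 232.]
 [222. 214.]]
[284. 834.   0.] [311. 712. 200.]
[282. 730.   0.] [309. 621. 200.]
[320. 887.   0.] [342. 758. 200.]
```

View pics/a_t2.png

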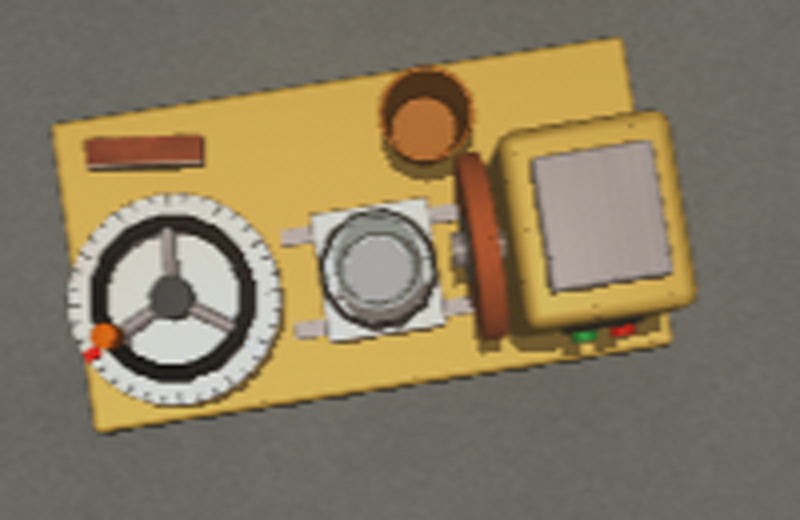

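View pics/a_wrist.png

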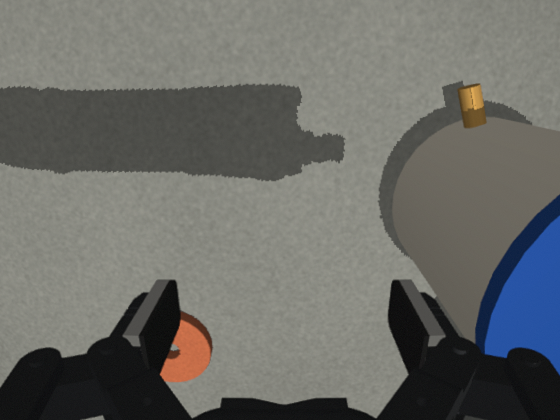

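The zoomed top view shows the hub at about (173,297) in the crop, the handle at (105,336) and the red mark at (93,353). The glass is centred at (378,268). The bin (y above 730 mm) is near the gripper, so I'll go straight -y first.

```bash
python3 -m crank '[{"x":-1.5,"y":-4.7},{"x":-1.5,"y":-4.7},{"x":-4,"y":-2.7},{"x":-4,"y":-2.7},{"x":-4,"y":-2.7}]' 0; python3 -m crank '[{"x":-4,"y":-2.7},{"x":-4,"y":-2.7},{"x":-4,"y":-2.7},{"x":-4,"y":-2.7},{"x":-4,"y":-2.7}]'; python3 - <<'E'
from cell import ctrl
s=ctrl.read_state(); print(s['clock'],s['qpos'].round(2),s['eef_pos'].round(1),s['tool_rot'].round(3))
E
```

```text
0.85 [-1.32  0.63  0.04  1.52 -0.03  1.   -0.02] [200.  618.5 231.3] [ 3.142 -0.     2.829]invalid input at $[0]: expected keys x, y, z, spin
invalid input at $[0]: expected keys x, y, z, spin
```

```bash
python3 -m crank '[{"x":-1.5,"y":-4.7,"z":0,"spin":0},{"x":-1.5,"y":-4.7,"z":0,"spin":0},{"x":-4,"y":-2.7,"z":0,"spin":0},{"x":-4,"y":-2.7,"z":0,"spin":0},{"x":-4,"y":-2.7,"z":0,"spin":0}]' 0; python3 -m crank '[{"x":-4,"y":-2.7,"z":0,"spin":-0.12},{"x":-4,"y":-2.7,"z":0,"spin":0},{"x":-4,"y":-2.7,"z":0,"spin":0},{"x":-4,"y":-2.7,"z":0,"spin":0},{"x":-4,"y":-2.7,"z":0,"spin":0}]'; python3 - <<'E'
from cell import ctrl
s=ctrl.read_state(); print(s['clock'],s['qpos'].round(2),s['eef_pos'].round(1),s['tool_rot'].round(3))
E
```

```text
clock: 1.35
eef_pos: [289.6, 404.5, 231.7]
tool_rot: [3.141, 0.0, 2.83]
force: [0.9, 1.3, 0.1]
width: 12.4
clock: 1.85
eef_pos: [456.3, 229.7, 231.7]
tool_rot: [3.141, 0.001, 2.949]
force: [0.7, 1.3, 0.3]
width: -0.1
1.85 [-0.55  0.43  0.04  1.9  -0.02  0.81  0.88] [456.3 229.7 231.7] [3.141e+00 1.000e-03 2.949e+00]
```

```bash
python3 -m crank '[{"x":-2,"y":-4,"z":0,"spin":-0.13},{"x":0,"y":0,"z":0,"spin":-0.13},{"x":0,"y":0,"z":0,"spin":-0.13},{"x":0,"y":0,"z":0,"spin":-0.13},{"x":0,"y":0,"z":0,"spin":-0.13}]';  python3 -m crank '[{"x":0,"y":0,"z":0,"spin":0}]'; python3 - <<'E'
from h import *
s=ctrl.read_state(); print(s['clock'],s['qpos'].round(2),s['eef_pos'].round(1),s['tool_rot'].round(3))
C=cam('wrist')
cv2.imwrite('pics/b_wrist.png',vision.get_image('wrist'))
zs=dict(feed_hub=30,spoke_handle=100,zero_mark=83,glass_seat=54,work_glass=54)
for k in zs:
    for q in vision.place_of(k,'wrist')[:2]: print(k,round(q['score'],2),np.round(q['point'],1),onz('wrist',q['point'],zs[k],C).round(1))
E
```

```text
clock: 2.35
eef_pos: [467.1, 187.9, 231.5]
tool_rot: [-3.142, 0.0, -2.68]
force: [0.1, 0.3, 0.5]
width: -0.1
clock: 2.45
eef_pos: [467.1, 188.0, 231.4]
tool_rot: [3.141, 0.0, -2.684]
force: [0.4, -0.7, -0.1]
width: 0.3
2.45 [-0.34  0.42 -0.13  1.92  0.07  0.81  1.51] [467.1 188.  231.4] [ 3.141  0.    -2.684]
feed_hub 0.96 [160.6 217.6] [564.2  99.2  30. ]
spoke_handle 0.87 [204.4 239.9] [531.5 148.3 100. ]
zero_mark 0.67 [233.3 231.6] [522.1 167.2  83. ]
```

View pics/b_wrist.png

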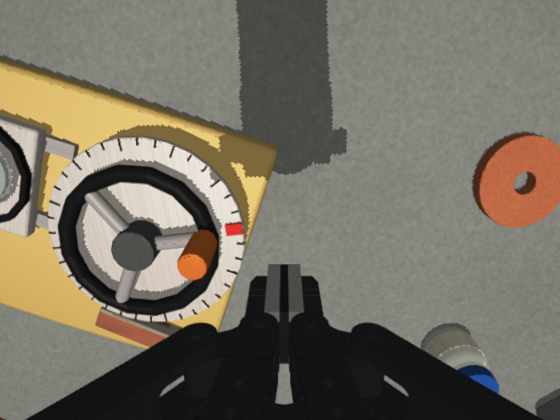

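The wrist view shows the hub at about (134,245), the handle foot at (204,240) with its top at (192,266), the red mark at (234,230), and the ring around the wheel. The closed fingers are at (285,290). I'll fit the wheel model to it.

```bash
cat > fit.py <<'E'
from h import *
def ringpts(img,C,c0,th0=None):
    # detect ring outer edge: yellow/grey -> white transitions radial search
    pass
E
python3 - <<'E'
from h import *
img=cv2.imread('pics/b_wrist.png');C=cam('wrist')
hsv=cv2.cvtColor(img,cv2.COLOR_BGR2HSV)
# red mark centroid
red=((hsv[...,0]<6)|(hsv[...,0]>174))&(hsv[...,1]>190)&(hsv[...,2]>150)
red[:, 300:]=0
ys,xs=np.nonzero(red);print(len(xs),xs.mean(),ys.mean());m=onz('wrist',(xs.mean(),ys.mean()),83,C);print('mark',m)
org=(hsv[...,0]>=6)&(hsv[...,0]<16)&(hsv[...,1]>200)&(hsv[...,2]>200)
org[:,300:]=0
ys,xs=np.nonzero(org);print(len(xs),xs.mean(),ys.mean());print('handle top',onz('wrist',(xs.mean(),ys.mean()),145,C))
t=cv2.imread('pics/a_top.png');print('top mark',onz('top',(203.25,228.25),83),'handle top',onz('top',(206.2,224),145))
c=(m[:2]+0)
o=img.copy()
c=np.array([564,99]);a=np.linspace(0,6.28,200)
def circ(r,z,col):
    for p in proj('wrist',np.c_[c[0]+r*np.cos(a),c[1]+r*np.sin(a),0*a+z],C): cv2.circle(o,tuple(int(v) for v in p.round()),0,col,-1)
circ(88,80,(0,255,0));circ(69,101,(255,0,255))
cv2.imwrite('pics/b_o.png',cv2.resize(o[100:380,0:320],None,fx=2,fy=2))
E
```

```text
151 233.6953642384106 228.9205298013245
mark [519.45003775 166.56765181  83.        ]
103 189.36893203883494 270.84466019417476
handle top [534.81272228 148.12584843 145.        ]
top mark [517.78282303 164.37121388  83.        ] handle top [529.34514646 144.55551697 145.        ]
```

View pics/b_o.png

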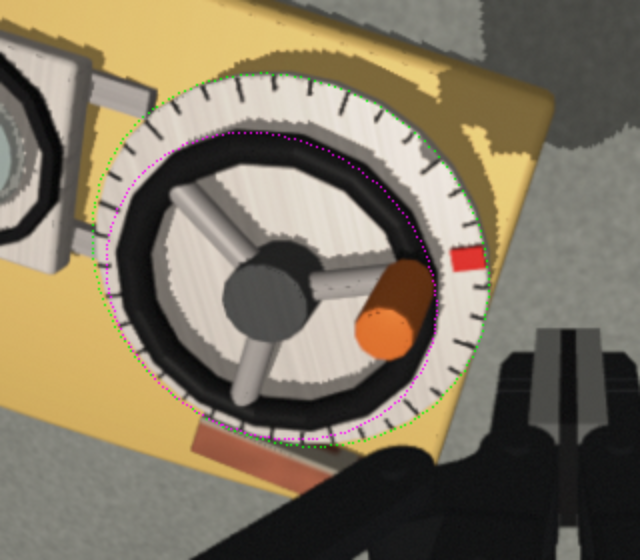

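```bash
python3 -m crank '[{"x":0,"y":0,"z":0,"spin":-0.127},{"x":0.1,"y":-3.5,"z":0,"spin":0},{"x":0.1,"y":-3.5,"z":2,"spin":0},{"x":0,"y":0,"z":4,"spin":0},{"x":0,"y":0,"z":1.5,"spin":0}]';  python3 -m crank '[{"x":0,"y":0,"z":0,"spin":0}]'; python3 - <<'E'
from h import *
s=ctrl.read_state(); print(s['clock'],s['qpos'].round(2),s['eef_pos'].round(1),s['tool_rot'].round(3))
cv2.imwrite('pics/c_wrist.png',vision.get_image('wrist'))
E
```

```text
clock: 3.25
eef_pos: [502.8, 126.6, 153.7]
tool_rot: [3.141, -0.004, -2.561]
force: [-0.4, 0.1, -0.3]
width: -0.1
clock: 3.35
eef_pos: [502.2, 127.9, 154.1]
tool_rot: [3.14, -0.005, -2.558]
force: [0.0, 0.0, -0.3]
width: -0.0
3.35 [-0.21  0.55 -0.14  1.95  0.12  0.65  1.73] [502.2 127.9 154.1] [ 3.14  -0.005 -2.558]
```

View pics/c_wrist.png

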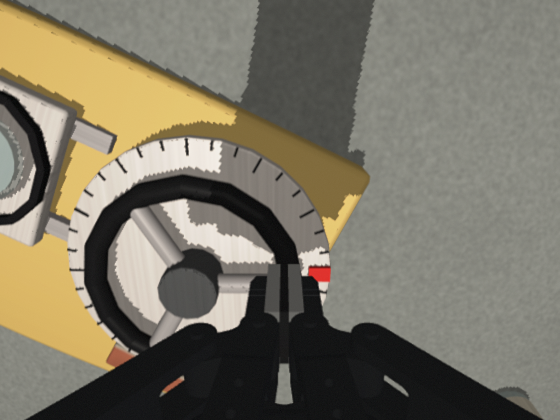

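The handle is hidden behind the fingers at about (285,300), and the fingers are on its counter-clockwise side as planned. I'm lowering now.

```bash
python3 -m crank '[{"x":0,"y":0,"z":2,"spin":0},{"x":0,"y":0,"z":1.5,"spin":0},{"x":0,"y":0,"z":0,"spin":0}]'; python3 - <<'E'
from h import *
s=ctrl.read_state(); print(s['clock'],s['qpos'].round(2),s['eef_pos'].round(1),s['force'].round(1))
for n in ['side','top']:
  im=vision.get_image(n); x,y=proj(n,[[545,110,110]])[0].astype(int)
  cv2.imwrite(f'pics/d_{n}.png',cv2.resize(im[y-50:y+50,x-65:x+65],None,fx=6,fy=6,interpolation=cv2.INTER_CUBIC)); print(x,y)
E
```

```text
clock: 3.7
eef_pos: [503.5, 128.9, 121.2]
tool_rot: [3.141, -0.001, -2.557]
force: [-0.3, -0.7, 1.0]
width: 0.0
3.7 [-0.22  0.61 -0.12  1.98  0.13  0.56  1.72] [503.5 128.9 121.2] [-0.3 -0.7  1. ]
268 181
218 219
```

View pics/d_side.png

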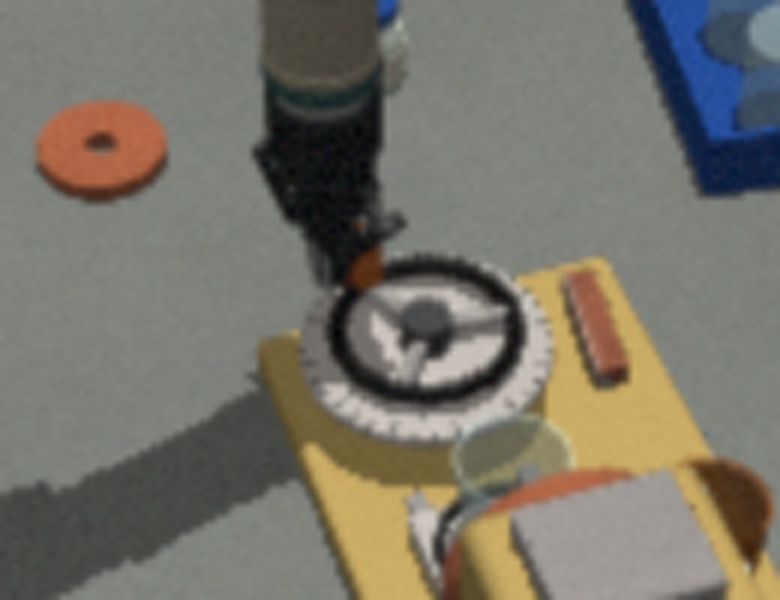

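View pics/d_top.png

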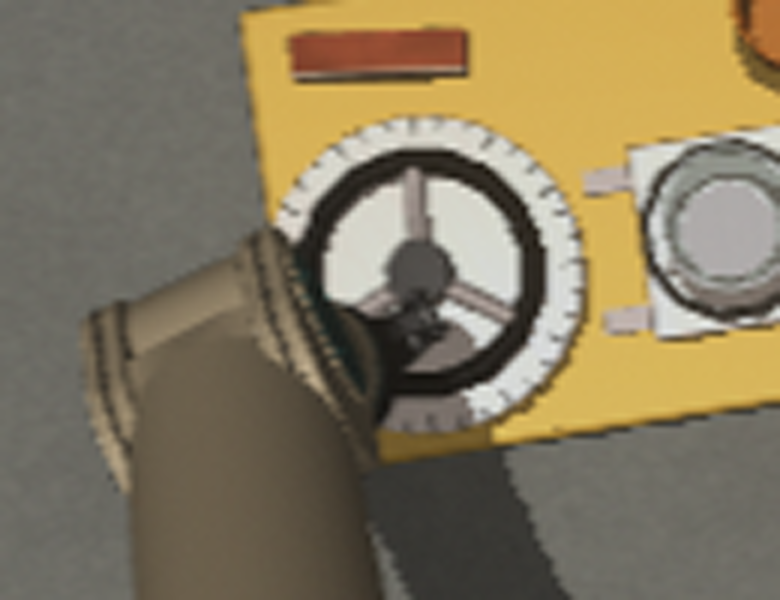

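```bash
python3 -m crank '[{"x":-0.5,"y":0,"z":0,"spin":0},{"x":-0.5,"y":0,"z":0.1,"spin":0},{"x":-0.2,"y":0,"z":0,"spin":0},{"x":0,"y":0,"z":0,"spin":0}]'; python3 -m crank '[{"x":-0.59,"y":0.19,"z":0,"spin":0.1},{"x":-0.59,"y":0.19,"z":0,"spin":0.1},{"x":-0.59,"y":0.19,"z":0,"spin":0.1}]'; python3 - <<'E'
from h import *
s=ctrl.read_state(); print(s['clock'],s['qpos'].round(2),s['eef_pos'].round(1),s['force'].round(1))
psi=s['tool_rot'][2];d=s['eef_pos'][:2]-[564,99]
print('q',d@[np.cos(psi),np.sin(psi)],d@[np.sin(psi),-np.cos(psi)])
C=cam('wrist');cv2.imwrite('pics/e_wrist.png',vision.get_image('wrist'))
im=vision.get_image('side');x,y=268,181
cv2.imwrite('pics/e_side.png',cv2.resize(im[y-50:y+50,x-65:x+65],None,fx=6,fy=6,interpolation=cv2.INTER_CUBIC))
E
```

```text
clock: 4.2
eef_pos: [514.2, 135.4, 120.5]
tool_rot: [-3.142, 0.0, -2.557]
force: [0.1, -0.7, -0.3]
width: -0.1
clock: 4.5
eef_pos: [525.5, 147.9, 120.2]
tool_rot: [-3.141, -0.003, -2.862]
force: [-2.3, -1.2, 2.6]
width: -0.2
4.5 [-0.3   0.64 -0.04  1.91  0.04  0.6   1.49] [525.5 147.9 120.2] [-2.3 -1.2  2.6]
q 23.47036295451538 57.66653595082477
```

View pics/e_wrist.png

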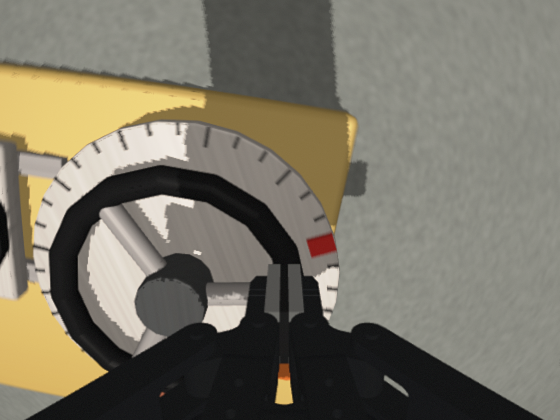

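View pics/e_side.png

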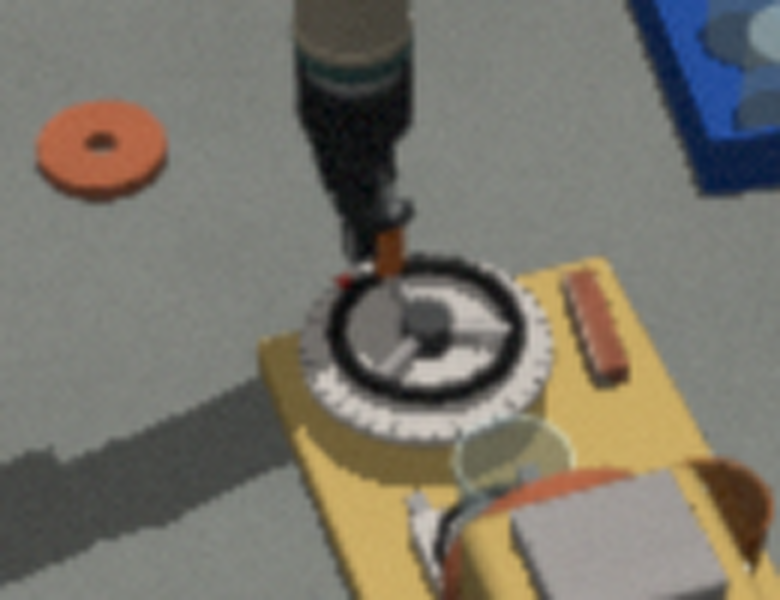

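The wheel is turning: the handle has left the red mark (now at (321,245) in the wrist view) and sits against the fingers. Force is about 2.6 N. I'll continue.

```bash
cat > q.py <<'E'
from h import *
s=ctrl.read_state(); print(s['clock'],s['qpos'].round(2),s['eef_pos'].round(1),s['force'].round(1),'yaw',s['tool_rot'][2].round(3))
psi=s['tool_rot'][2];d=s['eef_pos'][:2]-[564,99]
print('q',d@[np.cos(psi),np.sin(psi)],d@[np.sin(psi),-np.cos(psi)])
E
python3 -m crank '[{"x":-0.59,"y":0.19,"z":0,"spin":0.1},{"x":-0.59,"y":0.19,"z":0,"spin":0.1},{"x":-0.59,"y":0.19,"z":0,"spin":0.1},{"x":-0.59,"y":0.19,"z":0,"spin":0.1},{"x":-0.59,"y":0.19,"z":0,"spin":0.1}]'|grep force; python3 q.py
python3 -m crank '[{"x":-0.59,"y":0.19,"z":0,"spin":0.1},{"x":-0.59,"y":0.19,"z":0,"spin":0.1},{"x":-0.59,"y":0.19,"z":0,"spin":0.1},{"x":-0.59,"y":0.19,"z":0,"spin":0.1},{"x":-0.59,"y":0.19,"z":0,"spin":0.1}]'|grep force; python3 q.py
```

```text
force: [-2.7, 0.7, 2.2]
5.1 [-0.4   0.67  0.11  1.83 -0.11  0.65  1.13] [553.8 160.5 120.1] [-2.7  0.7  2.2] yaw 2.925
q 23.20585385175572 57.900447102818504
force: [-2.7, 1.3, 0.6]
5.6 [-0.46  0.72  0.25  1.75 -0.25  0.71  0.78] [584.6 158.3 120. ] [-2.7  1.3  0.6] yaw 2.425
q 23.408860087552547 58.24664201708241
```

```bash

python3 -m crank '[{"x":-0.59,"y":0.19,"z":0,"spin":0.1},{"x":-0.59,"y":0.19,"z":0,"spin":0.1},{"x":-0.59,"y":0.19,"z":0,"spin":0.1},{"x":-0.59,"y":0.19,"z":0,"spin":0.1},{"x":-0.59,"y":0.19,"z":0,"spin":0.1}]'|grep force; python3 q.py
python3 -m crank '[{"x":-0.59,"y":0.19,"z":0,"spin":0.1},{"x":-0.59,"y":0.19,"z":0,"spin":0.1},{"x":-0.59,"y":0.19,"z":0,"spin":0.1},{"x":-0.59,"y":0.19,"z":0,"spin":0.1},{"x":-0.59,"y":0.19,"z":0,"spin":0.1}]'|grep force; python3 q.py
cat > sv.py <<'E'
import sys
from h import *
t=sys.argv[1]
im=vision.get_image('side');x,y=280,195
a=cv2.resize(im[y-50:y+50,x-65:x+65],(390,300),interpolation=cv2.INTER_CUBIC)
im=vision.get_image('top');x,y=230,214
b=cv2.resize(im[y-50:y+50,x-65:x+65],(390,300),interpolation=cv2.INTER_CUBIC)
w=vision.get_image('wrist')[:,:]
o=np.zeros((600,780,3),np.uint8);o[:300,:390]=a;o[:300,390:]=b;o[300:,:400]=cv2.resize(w,(400,300))
cv2.imwrite(f'pics/{t}.png',o)
E
python3 sv.py f
```

```text
force: [-1.6, 3.3, 0.6]
6.1 [-0.5   0.76  0.39  1.69 -0.39  0.77  0.43] [610.5 141.5 120.1] [-1.6  3.3  0.6] yaw 1.926
q 23.71859737714206 58.36920417254024
force: [0.9, 3.4, -0.3]
6.6 [-0.53  0.8   0.52  1.67 -0.52  0.81  0.08] [625.1 114.2 120.1] [ 0.9  3.4 -0.3] yaw 1.426
q 23.871011010265395 58.2137976977592
```

View pics/f.png

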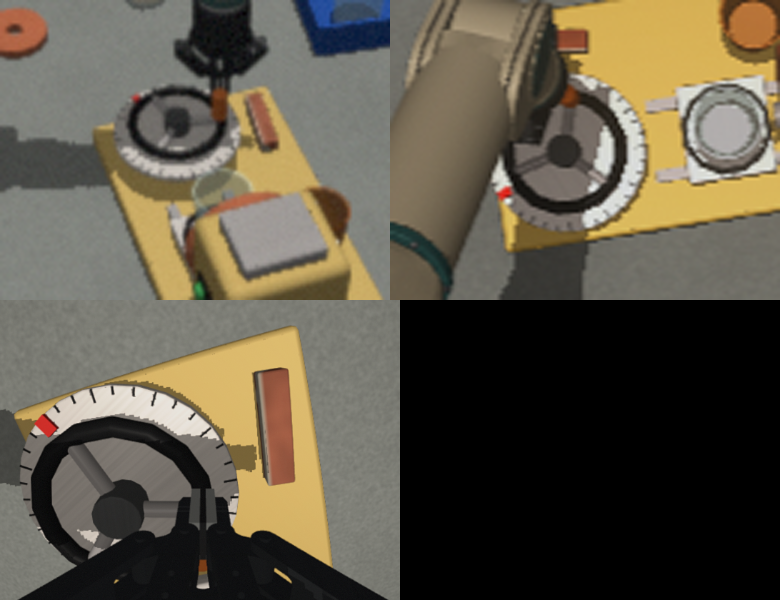

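All is as planned: the handle is at (569,97) in the top crop, leading the fingers, and the carriage is following. I'll continue.

```bash

python3 -m crank '[{"x":-0.59,"y":0.19,"z":0,"spin":0.1},{"x":-0.59,"y":0.19,"z":0,"spin":0.1},{"x":-0.59,"y":0.19,"z":0,"spin":0.1},{"x":-0.59,"y":0.19,"z":0,"spin":0.1},{"x":-0.59,"y":0.19,"z":0,"spin":0.1}]'|grep force; python3 q.py
python3 -m crank '[{"x":-0.59,"y":0.19,"z":0,"spin":0.1},{"x":-0.59,"y":0.19,"z":0,"spin":0.1},{"x":-0.59,"y":0.19,"z":0,"spin":0.1},{"x":-0.59,"y":0.19,"z":0,"spin":0.1},{"x":-0.59,"y":0.19,"z":0,"spin":0.1}]'|grep force; python3 q.py
python3 sv.py g
```

```text
force: [1.6, 2.3, -1.8]
7.25 [-0.55  0.83  0.65  1.69 -0.64  0.85 -0.26] [624.3  82.9 120.2] [ 1.6  2.3 -1.8] yaw 0.927
q 23.340047971344152 57.87726449188955
force: [3.3, 1.4, -2.2]
7.75 [-0.58  0.85  0.78  1.74 -0.76  0.87 -0.6 ] [609.1  55.6 120.2] [ 3.3  1.4 -2.2] yaw 0.426
q 23.115095363497847 58.134821149047376
```

View pics/g.png

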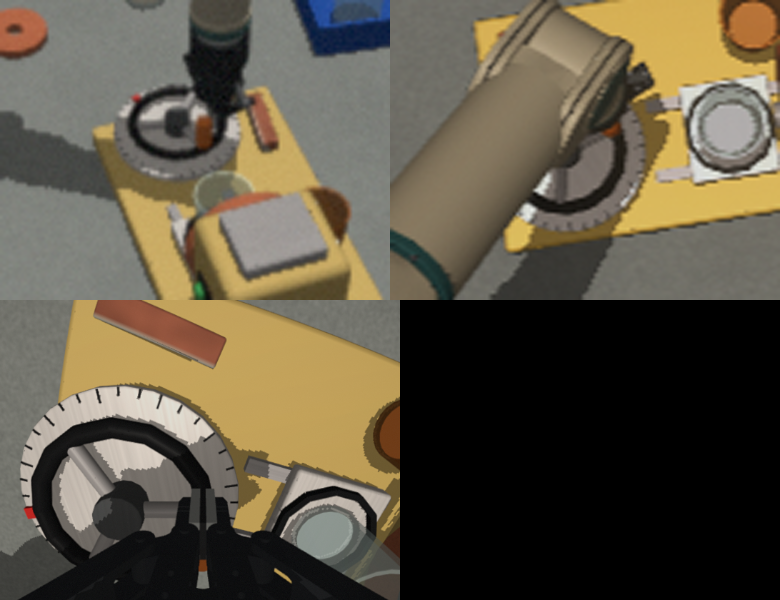

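Handle at (612,130) in the top crop. The finger linkage at (645,75) is about 45 crop pixels from the glass, so there is room. Continuing.

```bash

python3 -m crank '[{"x":-0.59,"y":0.19,"z":0,"spin":0.1},{"x":-0.59,"y":0.19,"z":0,"spin":0.1},{"x":-0.59,"y":0.19,"z":0,"spin":0.1},{"x":-0.59,"y":0.19,"z":0,"spin":0.1},{"x":-0.59,"y":0.19,"z":0,"spin":0.1}]'|grep force; python3 q.py
python3 sv.py h
```

```text
force: [3.3, -0.5, -1.8]
8.4 [-0.63  0.87  0.9   1.82 -0.87  0.9  -0.96] [582.8  39.2 120.4] [ 3.3 -0.5 -1.8] yaw -0.074
q 23.18727907041935 58.217838957923576
```

View pics/h.png

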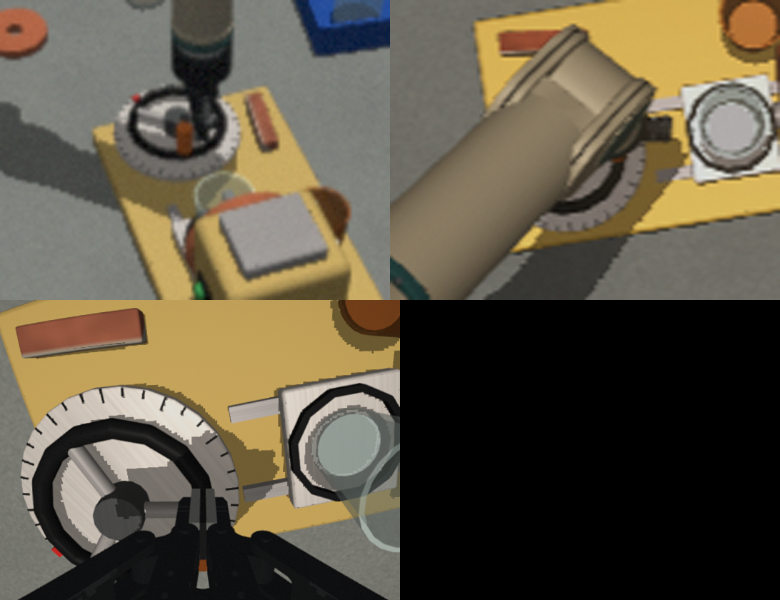

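The q5 joint is nearing its limit of -1.1 after 3.8 rad of the turn. I'll let go here, lift, spin the tool back by a half turn, and carry on with the opposite face of the fingers.

```bash

python3 -m crank '[{"x":0.7,"y":0,"z":0,"spin":0},{"x":0.8,"y":0,"z":0,"spin":0},{"x":0,"y":0,"z":-2,"spin":0},{"x":0,"y":0,"z":-2,"spin":0},{"x":0,"y":0,"z":0,"spin":-0.14}]'|grep -E "force|pos"
python3 -m crank '[{"x":0,"y":0,"z":0,"spin":-0.15},{"x":0,"y":0,"z":0,"spin":-0.15},{"x":0,"y":0,"z":0,"spin":-0.15},{"x":0,"y":0,"z":0,"spin":-0.15},{"x":0,"y":0,"z":0,"spin":-0.15}]'|grep -E "force|pos"; python3 q.py
```

```text
eef_pos: [599.0, 37.5, 162.5]
force: [-0.2, 0.1, -0.4]
eef_pos: [597.5, 38.2, 160.4]
force: [-0.3, 0.3, -0.5]
9.55 [-0.53  0.75  0.71  1.75 -0.61  0.88 -0.29] [597.5  38.2 160.4] [-0.3  0.3 -0.5] yaw 0.824
q -21.868334604747744 65.89083518067447
```

```bash

python3 -m crank '[{"x":0,"y":0,"z":0,"spin":-0.15},{"x":0,"y":0,"z":0,"spin":-0.15},{"x":0,"y":0,"z":0,"spin":-0.15},{"x":0,"y":0,"z":0,"spin":-0.15},{"x":0,"y":0,"z":0,"spin":-0.15}]'|grep -E "force|pos"
python3 -m crank '[{"x":0,"y":0,"z":0,"spin":-0.15},{"x":0,"y":0,"z":0,"spin":-0.15},{"x":0,"y":0,"z":0,"spin":-0.15},{"x":0,"y":0,"z":0,"spin":-0.15},{"x":0,"y":0,"z":0,"spin":-0.15}]'|grep -E "force|pos"
python3 -m crank '[{"x":0,"y":0,"z":0,"spin":-0.15},{"x":0,"y":0,"z":0,"spin":-0.15},{"x":0,"y":0,"z":0,"spin":-0.15},{"x":0,"y":0,"z":0,"spin":-0.15},{"x":0,"y":0,"z":0,"spin":-0.15}]'|grep -E "force|pos"; python3 -m crank '[{"x":0,"y":0,"z":0,"spin":0}]'; python3 q.py; python3 sv.py i
```

```text
eef_pos: [597.5, 38.0, 160.5]
force: [0.6, 0.4, -0.6]
eef_pos: [597.6, 37.9, 160.5]
force: [-0.2, 0.1, 0.4]
eef_pos: [597.6, 37.8, 160.5]
force: [-0.6, 0.1, 0.4]
clock: 11.15
eef_pos: [597.5, 37.7, 160.5]
tool_rot: [3.141, 0.001, 3.066]
force: [-0.6, 0.4, 0.4]
width: 0.0
11.15 [-0.16  0.64  0.08  1.74 -0.07  0.77  1.45] [597.5  37.7 160.5] [-0.6  0.4  0.4] yaw 3.066
q -38.01087636179075 -58.60551235773757
```

View pics/i.png

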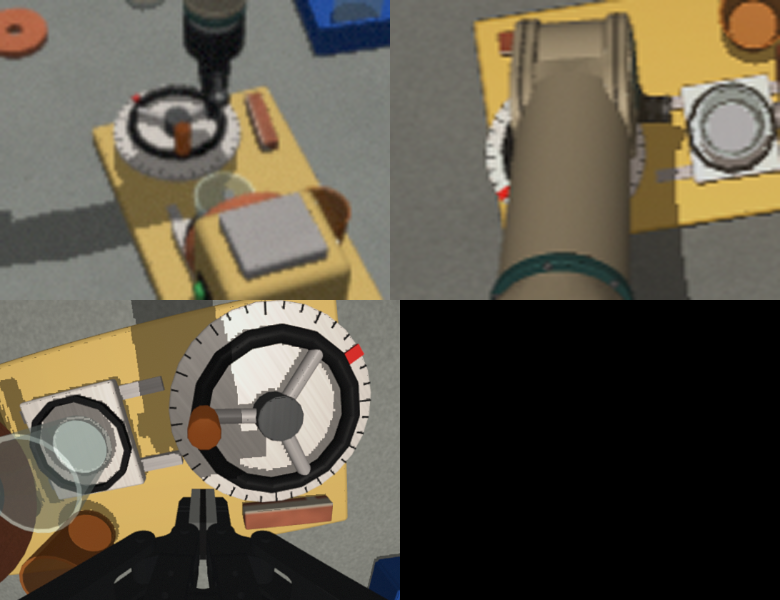

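The wrist view (lower left) now shows the handle ahead of the fingers at (204,428), the red mark at (353,353), and the glass in its seat. Lowering, making contact and pushing on.

```bash

python3 -m crank '[{"x":0,"y":0,"z":2,"spin":0},{"x":0,"y":0,"z":2,"spin":0},{"x":0.5,"y":0,"z":0,"spin":0},{"x":0.5,"y":0,"z":0,"spin":0},{"x":0.4,"y":0,"z":0,"spin":0}]'|grep -E "force|pos"; python3 q.py
python3 -m crank '[{"x":0.59,"y":-0.2,"z":0,"spin":0.1},{"x":0.59,"y":-0.2,"z":0,"spin":0.1},{"x":0.59,"y":-0.2,"z":0,"spin":0.1},{"x":0.59,"y":-0.2,"z":0,"spin":0.1},{"x":0.59,"y":-0.2,"z":0,"spin":0.1}]'|grep -E "force|pos"; python3 q.py; python3 sv.py j
```

```text
eef_pos: [582.7, 39.5, 121.2]
force: [-0.6, 0.3, 0.4]
11.8 [-0.16  0.68  0.07  1.81 -0.07  0.66  1.45] [582.7  39.5 121.2] [-0.6  0.3  0.4] yaw 3.065
q -23.21276196532689 -57.88859535008902
eef_pos: [553.8, 36.9, 121.8]
force: [2.3, -1.4, -1.8]
12.3 [-0.26  0.65  0.21  1.9  -0.22  0.61  1.08] [553.8  36.9 121.8] [ 2.3 -1.4 -1.8] yaw 2.561
q -25.583061128184422 -57.50388370163632
```

View pics/j.png

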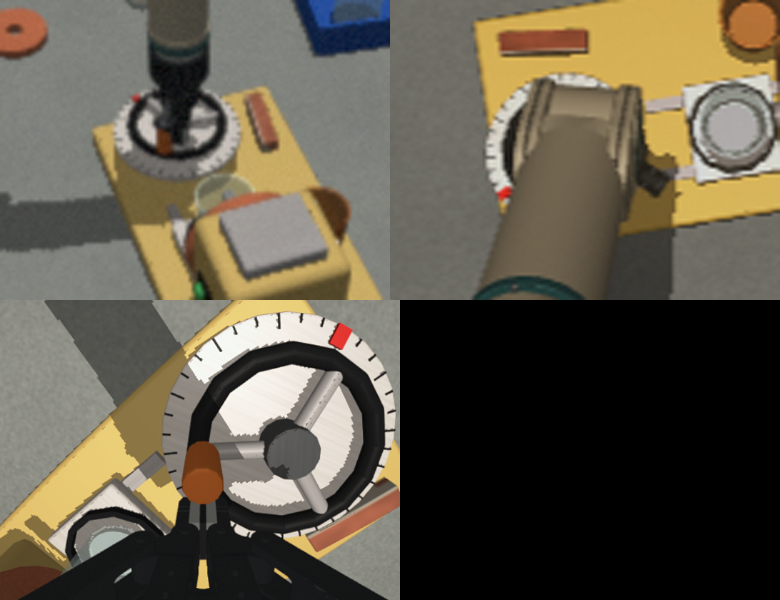

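Contact is good: the handle at (203,475) is against the finger ends and the mark at (340,335) is clear in view. I'll continue.

```bash

python3 -m crank '[{"x":0.59,"y":-0.2,"z":0,"spin":0.1},{"x":0.59,"y":-0.2,"z":0,"spin":0.1},{"x":0.59,"y":-0.2,"z":0,"spin":0.1},{"x":0.59,"y":-0.2,"z":0,"spin":0.1},{"x":0.59,"y":-0.2,"z":0,"spin":0.1}]'|grep -E "force|pos"; python3 q.py
python3 -m crank '[{"x":0.59,"y":-0.2,"z":0,"spin":0.1},{"x":0.59,"y":-0.2,"z":0,"spin":0.1},{"x":0.59,"y":-0.2,"z":0,"spin":0.1},{"x":0.59,"y":-0.2,"z":0,"spin":0.1},{"x":0.59,"y":-0.2,"z":0,"spin":0.1}]'|grep -E "force|pos"; python3 q.py
 python3 sv.py k
```

```text
eef_pos: [525.6, 50.2, 121.4]
force: [2.0, -3.3, 2.5]
12.95 [-0.38  0.64  0.35  1.97 -0.38  0.59  0.71] [525.6  50.2 121.4] [ 2.  -3.3  2.5] yaw 2.063
q -24.899808550612885 -56.921627784002766
eef_pos: [506.7, 75.3, 121.1]
force: [-0.7, -3.2, 3.3]
13.45 [-0.53  0.65  0.5   2.01 -0.53  0.6   0.32] [506.7  75.3 121.1] [-0.7 -3.2  3.3] yaw 1.563
q -24.116448318506762 -57.1418032829613
```

View pics/k.png

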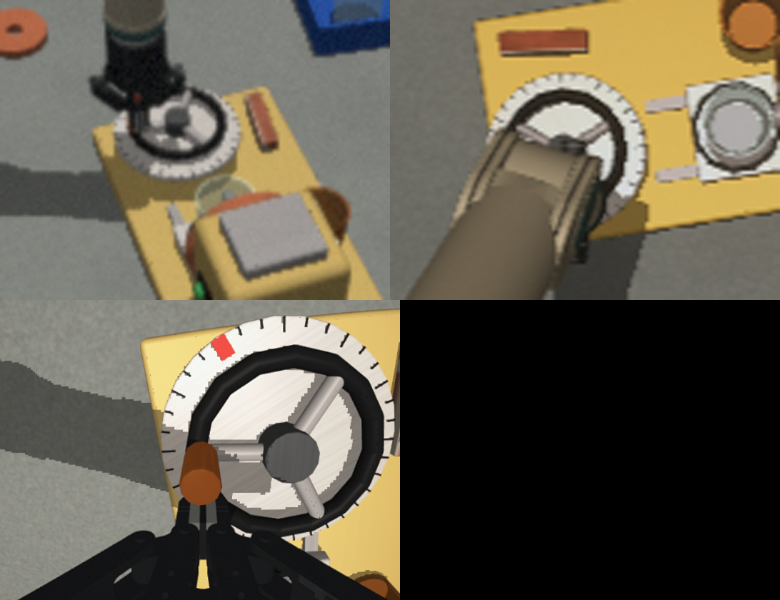

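```bash

python3 -m crank '[{"x":0.59,"y":-0.2,"z":0,"spin":0.1},{"x":0.59,"y":-0.2,"z":0,"spin":0.1},{"x":0.59,"y":-0.2,"z":0,"spin":0.1},{"x":0.59,"y":-0.2,"z":0,"spin":0.1},{"x":0.59,"y":-0.2,"z":0,"spin":0.1}]'|grep -E "force|pos"
python3 -m crank '[{"x":0.59,"y":-0.2,"z":0,"spin":0.1},{"x":0,"y":0,"z":0,"spin":0}]'|grep -E "force|pos"; python3 q.py
cat > meas.py <<'E'
import sys
from h import *
C=cam('wrist');im=vision.get_image('wrist');cv2.imwrite(f'pics/{sys.argv[1]}.png',im)
hsv=cv2.cvtColor(im,cv2.COLOR_BGR2HSV)
red=((hsv[...,0]<6)|(hsv[...,0]>174))&(hsv[...,1]>180)&(hsv[...,2]>100)
n,l,st,ce=cv2.connectedComponentsWithStats(red.astype(np.uint8))
for i in range(1,n):
    if st[i,4]>60:
        p=onz('wrist',ce[i],83,C);print('red',st[i,4],ce[i].round(1),p.round(1))
c=np.array([564,99])
for k,z in dict(feed_hub=30,spoke_handle=100,zero_mark=83).items():
    for q in vision.place_of(k,'wrist')[:1]:
        p=onz('wrist',q['point'],z,C);v=p[:2]-c;print(k,round(q['score'],2),np.round(q['point'],1),p.round(1),'r',np.hypot(*v).round(1),'ang',np.degrees(np.arctan2(v[1],v[0])).round(1))
for k in ['spoke_handle']:
    for q in vision.boxes_of(k,'wrist')[:1]: print(k,q)
E
python3 meas.py l
```

```text
eef_pos: [502.0, 106.0, 120.5]
force: [-1.1, -3.2, 2.6]
eef_pos: [503.3, 113.7, 120.1]
force: [0.0, 0.4, 0.5]
14.3 [-0.71  0.71  0.67  2.   -0.7   0.68 -0.18] [503.3 113.7 120.1] [0.  0.4 0.5] yaw 0.969
q -22.24389462552644 -58.32831418653858
red 529 [249.1 145.9] [520.6 166.9  83. ]
feed_hub 0.7 [373.5 183.8] [563.   96.7  30. ] r 2.5 ang -114.0
spoke_handle 0.94 [280.2 216.7] [516.  133.7 100. ] r 59.2 ang 144.1
zero_mark 0.59 [248.4 146.8] [520.  166.7  83. ] r 80.7 ang 123.0
spoke_handle {'extent': [250.9, 196.2, 311.7, 286.5], 'score': 0.88}
```

View pics/l.png

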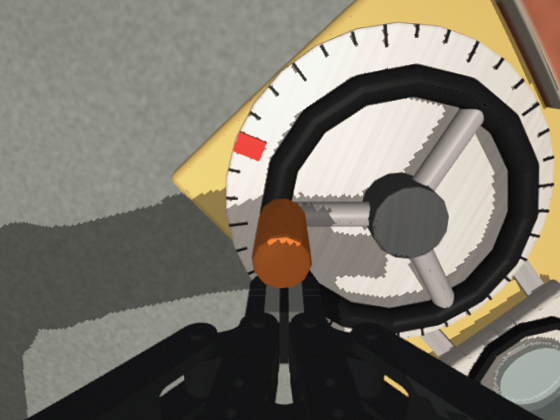

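The handle foot is at (280,217), i.e. 144°, and the mark at (249,146), i.e. about 123°. About 21° remain.

```bash

python3 -m crank '[{"x":0.59,"y":-0.2,"z":0,"spin":0.1},{"x":0.59,"y":-0.2,"z":0,"spin":0.1},{"x":0.3,"y":-0.1,"z":0,"spin":0.05},{"x":0,"y":0,"z":0,"spin":0}]'|grep -E "force|pos"; python3 q.py
python3 meas.py m
```

```text
eef_pos: [508.7, 127.5, 120.2]
force: [-0.1, -1.2, -0.6]
14.95 [-0.77  0.74  0.75  1.98 -0.76  0.72 -0.4 ] [508.7 127.5 120.2] [-0.1 -1.2 -0.6] yaw 0.717
q -22.959024532271734 -57.82384153422516
red 506 [238.5 183.5] [520.7 167.   83. ]
feed_hub 0.66 [370.8 180.1] [562.8  99.4  30. ] r 1.3 ang 162.0
spoke_handle 0.72 [277.8 216.3] [525.4 144.9 100. ] r 60.0 ang 130.1
zero_mark 0.89 [240.  182.7] [521.5 166.7  83. ] r 79.9 ang 122.1
spoke_handle {'extent': [250.8, 197.9, 311.7, 287.9], 'score': 0.75}
```

View pics/m.png

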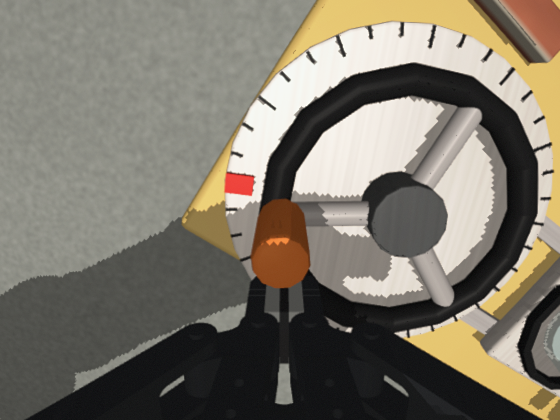

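Handle at about 130°, mark at about 122.6°. I'll push a further ~0.08 rad, then measure with a ring fit.

```bash

python3 -m crank '[{"x":0.24,"y":-0.08,"z":0,"spin":0.04},{"x":0.24,"y":-0.08,"z":0,"spin":0.04},{"x":0,"y":0,"z":0,"spin":0}]'|grep -E "force|pos"; python3 q.py
python3 meas.py n
cat > ov.py <<'E'
import sys
from h import *
from scipy.optimize import least_squares
im=cv2.imread(f'pics/{sys.argv[1]}.png');C=cam('wrist')
g=cv2.cvtColor(im,cv2.COLOR_BGR2HSV)
# black rim & white ring: outer ring edge points by radial search, white(S<60,V>110) outermost
a=np.radians(np.arange(0,360,3));c=np.array([564.,99.])
white=(g[...,1]<50)&(g[...,2]>170)
pts=[];sel=[]
for t in a:
    rr=np.arange(80,100,.25)
    P=proj('wrist',np.c_[c[0]+rr*np.cos(t),c[1]+rr*np.sin(t),0*rr+80],C)
    ok=(P[:,0]>2)&(P[:,0]<557)&(P[:,1]>2)&(P[:,1]<417)
    if not ok.all(): continue
    v=np.array([white[int(y),int(x)] for x,y in P.round()])
    if v[:12].sum()>8:
        i=np.argmax(~v) if (~v).any() else None
        i=np.nonzero(v)[0].max()
        if i<len(rr)-8: pts.append(onz('wrist',P[i],80,C)[:2])
pts=np.array(pts)
f=least_squares(lambda q:np.hypot(*(pts-q[:2]).T)-88,[564,99],loss='soft_l1')
print('ring centre',f.x.round(1),len(pts),'res',np.abs(f.fun).mean().round(2))
c=f.x
hsv=g;red=((hsv[...,0]<6)|(hsv[...,0]>174))&(hsv[...,1]>180)&(hsv[...,2]>100)
n,l,st,ce=cv2.connectedComponentsWithStats(red.astype(np.uint8))
ce=[ce[i] for i in range(1,n) if st[i,4]>60]
for q in ce:
    m=onz('wrist',q,83,C)[:2]-c
    th=np.degrees(np.arctan2(m[1],m[0]))
    if abs(np.hypot(*m)-80)<6: T=th; print('mark',m,np.hypot(*m).round(1),th.round(1))
o=im.copy()
def poly(P,col):
    cv2.polylines(o,[proj('wrist',P,C).round().astype(int).reshape(-1,1,2)],True,col,1)
A=np.linspace(0,2*np.pi,90)
def circ(x,y,z,r,col): poly(np.c_[x+r*np.cos(A),y+r*np.sin(A),0*A+z],col)
circ(*c,80,88,(0,255,0))
for off,col in [(0,(255,0,0)),(float(sys.argv[2]),(255,255,0))]:
    t=np.radians(T+off);h=c+58*np.array([np.cos(t),np.sin(t)])
    circ(*h,145,11,col);circ(*h,101,11,col)
cv2.imwrite(f'pics/{sys.argv[1]}_o.png',o[:320]if 0 else cv2.resize(o[100:320,150:500],None,fx=2.2,fy=2.2,interpolation=cv2.INTER_CUBIC))
E
python3 ov.py n 4
```

```text
eef_pos: [511.4, 131.7, 120.2]
force: [-1.0, -0.8, 0.0]
15.5 [-0.78  0.75  0.77  1.97 -0.78  0.74 -0.47] [511.4 131.7 120.2] [-1.  -0.8  0. ] yaw 0.636
q -22.914024461529902 -57.58806234621012
red 497 [237.9 196.2] [520.8 166.8  83. ]
feed_hub 0.81 [373.3 181.4] [563.3  97.5  30. ] r 1.6 ang -115.7
spoke_handle 0.85 [279.8 217.3] [529.5 146.8 100. ] r 58.9 ang 125.8
zero_mark 0.58 [237.1 198. ] [519.8 166.5  83. ] r 80.7 ang 123.2
spoke_handle {'extent': [249.0, 195.7, 309.0, 288.2], 'score': 0.7}
ring centre [562.9  98.9] 32 res 0.57
mark [-42.08518006  67.84427089] 79.8 121.8
```

View pics/n_o.png

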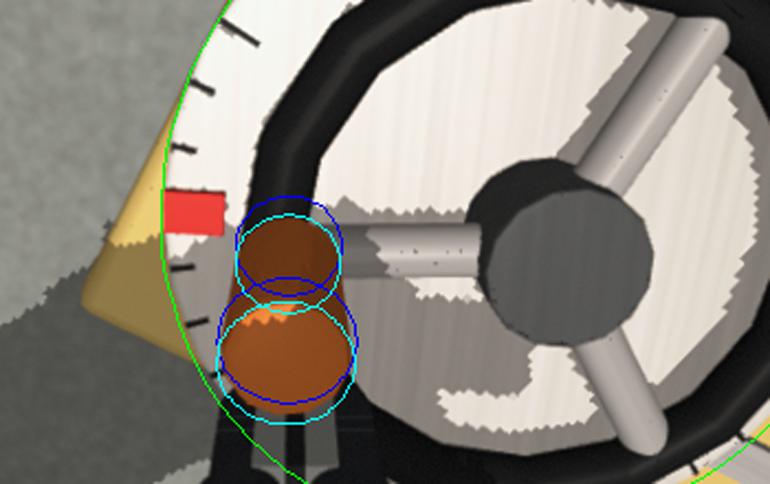

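The blue (exact) and cyan (4° short) outlines bracket the handle, so about 3° is left. One small push remains.

```bash

python3 -m crank '[{"x":0.15,"y":-0.05,"z":0,"spin":0.025},{"x":0.15,"y":-0.05,"z":0,"spin":0.025},{"x":0,"y":0,"z":0,"spin":0}]'|grep -E "force|pos"; python3 q.py
python3 meas.py p;python3 ov.py p 3
```

```text
eef_pos: [513.7, 134.7, 120.2]
force: [-1.5, -0.2, -1.2]
16.05 [-0.79  0.76  0.78  1.97 -0.79  0.75 -0.52] [513.7 134.7 120.2] [-1.5 -0.2 -1.2] yaw 0.585
q -22.218665382178358 -57.61005732674144
red 489 [237.7 205.3] [520.7 166.8  83. ]
feed_hub 0.81 [372.1 181.5] [563.4  98.6  30. ] r 0.7 ang -146.6
spoke_handle 0.89 [281.3 219.9] [531.9 147.6 100. ] r 58.3 ang 123.4
zero_mark 0.89 [237.1 206.7] [519.9 166.7  83. ] r 80.8 ang 123.1
spoke_handle {'extent': [249.5, 197.4, 309.4, 285.1], 'score': 0.84}
ring centre [563.   98.9] 34 res 0.49
mark [-42.2470502   67.92370653] 80.0 121.9
```

View pics/p_o.png

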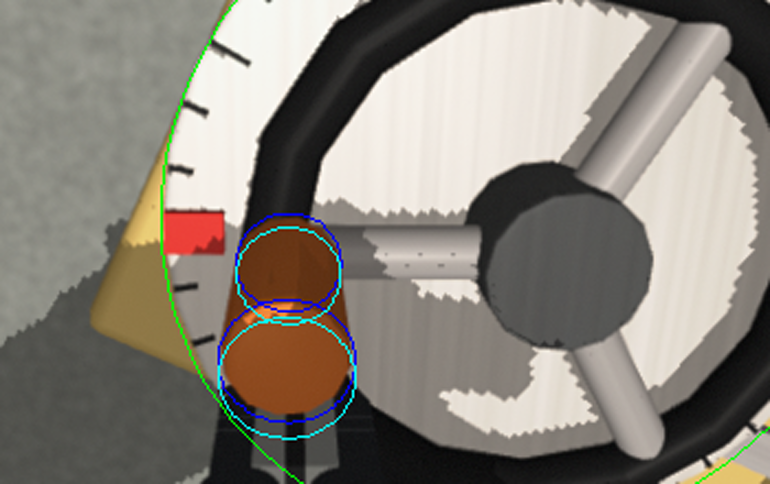

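Now foot and top disagree by about ±1° around exact, and the network gives 123.4° against a mark at about 123°, the same relation as at the start. I'll back off, lift and check unobstructed.

```bash

python3 -m crank '[{"x":-0.7,"y":0,"z":0,"spin":0},{"x":-0.8,"y":0,"z":0,"spin":0},{"x":-0.5,"y":0,"z":-3,"spin":0},{"x":0,"y":0,"z":-4,"spin":0},{"x":0,"y":0,"z":-4,"spin":0}]'|grep -E "force|pos"; python3 -m crank '[{"x":-1,"y":0,"z":0,"spin":0},{"x":0,"y":0,"z":0,"spin":0}]'|grep -E "force|pos"
python3 q.py
python3 meas.py r;python3 ov.py r 3; python3 sv.py r2
```

```text
eef_pos: [496.2, 122.7, 231.5]
force: [0.3, 1.4, 0.2]
eef_pos: [487.6, 117.3, 231.0]
force: [-0.5, 0.4, -0.4]
17.0 [-0.91  0.59  0.96  1.94 -0.6   0.93 -0.63] [487.6 117.3 231. ] [-0.5  0.4 -0.4] yaw 0.585
q -53.59540592196095 -57.3696991176105
red 196 [252.8 119.5] [520.5 166.8  83. ]
feed_hub 0.9 [349.9 119.4] [562.2  94.3  30. ] r 5.1 ang -111.4
spoke_handle 0.74 [279.9 123.8] [531.  148.7 100. ] r 59.7 ang 123.6
zero_mark 0.6 [253.  122.3] [518.8 165.6  83. ] r 80.4 ang 124.2
spoke_handle {'extent': [244.8, 4.3, 465.9, 224.8], 'score': 0.74}
ring centre [562.8 100.6] 65 res 2.27
mark [-42.01900751  66.59460299] 78.7 122.3
```

View pics/r_o.png

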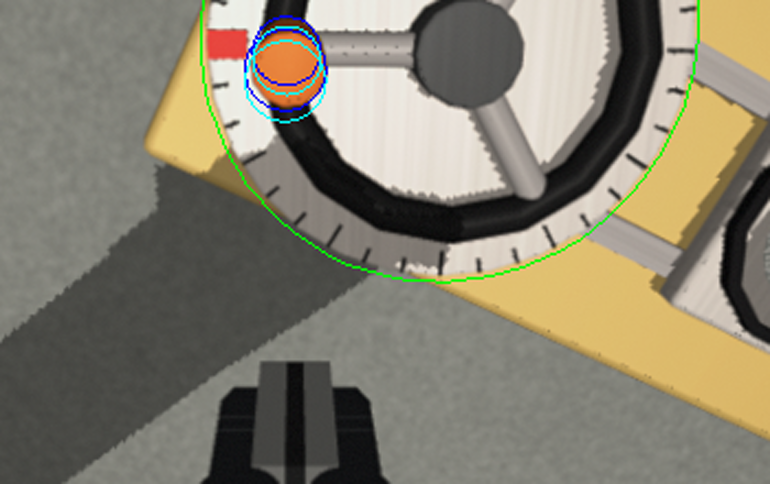

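View pics/r2.png

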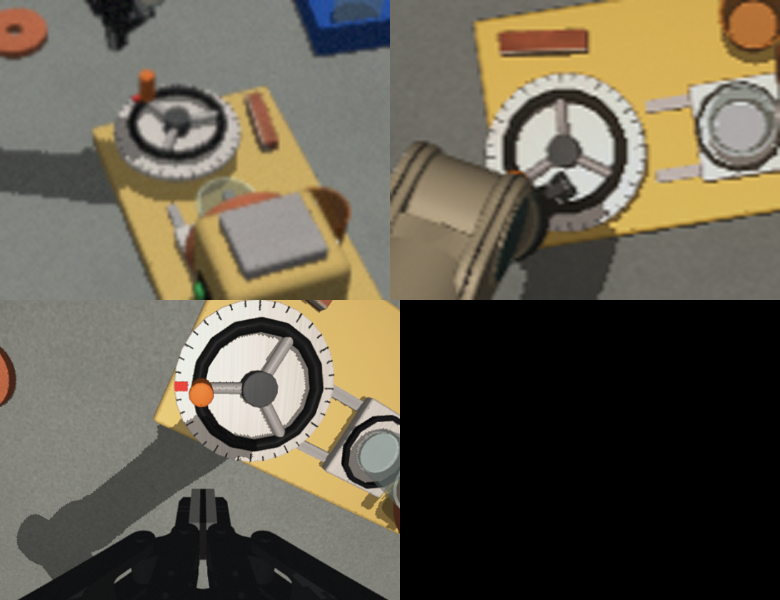

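```bash

python3 -m crank '[{"x":0,"y":-4,"z":0,"spin":0},{"x":0,"y":-4,"z":0,"spin":0},{"x":0,"y":-4,"z":0,"spin":0},{"x":0,"y":-4,"z":0,"spin":0},{"x":0,"y":-4,"z":0,"spin":0}]'|grep -E "force|pos";python3 -m crank '[{"x":0,"y":0,"z":0,"spin":0},{"x":0,"y":0,"z":0,"spin":0}]'|grep -E "force|pos"
python3 - <<'E'
from h import *
a=cv2.imread('pics/a_top.png');b=vision.get_image('top');s=vision.get_image('side');a0=cv2.imread('pics/a_side.png')
cx,cy=proj('top',[[563.3,99,90]])[0];print(cx,cy)
def pol(i,cx,cy): return cv2.warpPolar(cv2.cvtColor(i,cv2.COLOR_BGR2GRAY).astype(np.float32),(30,720),(cx,cy),30,cv2.WARP_POLAR_LINEAR+cv2.INTER_CUBIC)
for dx in(-1,0,1):
  for dy in (-1,0,1):
    A=pol(a,223.2+dx,214.3+dy)[:,7:14];B=pol(b,223.2+dx,214.3+dy)[:,7:14]
    A=A-A.mean();B=B-B.mean()
    sc=[(np.corrcoef(A.ravel(),np.roll(B,k,0).ravel())[0,1],k/2) for k in range(-60,61)]
    print(dx,dy,max(sc))
f=lambda i,x,y:cv2.resize(i[y-50:y+50,x-65:x+65],(390,300),interpolation=cv2.INTER_CUBIC)
cv2.imwrite('pics/s.png',np.vstack([np.hstack([f(a,235,210),f(b,235,210)]),np.hstack([f(a0,285,205),f(s,285,205)])]))
d=cv2.absdiff(a,b).max(2);cv2.imwrite('pics/s_top.png',b)
for k,z in dict(work_glass=54,glass_seat=54).items():
  q=vision.place_of(k,'side')[0];print(k,q['score'],onz('side',q['point'],z))
E
```

```text
eef_pos: [377.0, 285.8, 230.1]
force: [0.2, 1.4, -0.3]
eef_pos: [377.5, 285.2, 230.0]
force: [0.8, -0.6, -0.2]
222.68121606348046 213.9066314566634
-1 -1 (np.float64(0.9975911688023789), 0.0)
-1 0 (np.float64(0.9974116344095731), 0.0)
-1 1 (np.float64(0.9974340015526483), 0.0)
0 -1 (np.float64(0.9975346398923215), 0.0)
0 0 (np.float64(0.9973611206157875), 0.0)
0 1 (np.float64(0.9974241867930304), 0.0)
1 -1 (np.float64(0.9983599890701944), 0.0)
1 0 (np.float64(0.9981984370555883), 0.0)
1 1 (np.float64(0.9980225099721122), 0.0)
work_glass 0.51 [603.99520047 -93.16035222  54.        ]
glass_seat 0.6 [ 579.87798028 -100.95234404   54.        ]
```

View pics/s.png

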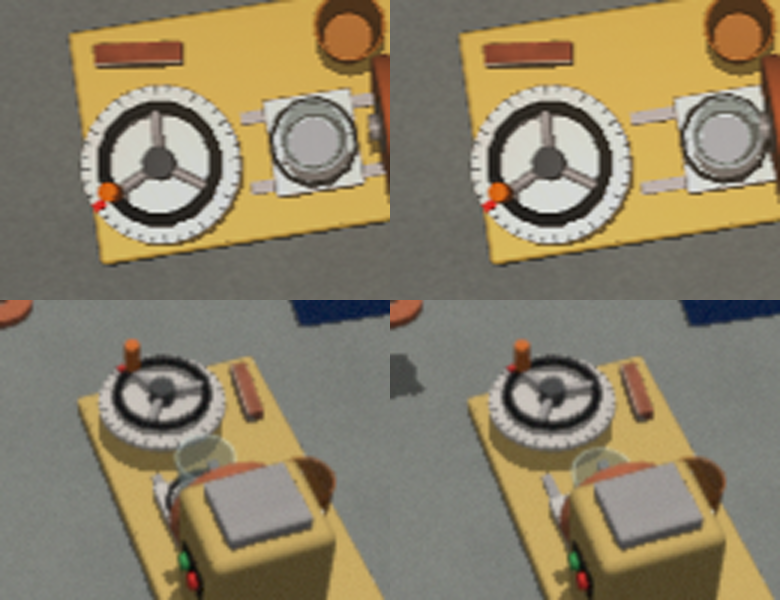

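View pics/s_top.png

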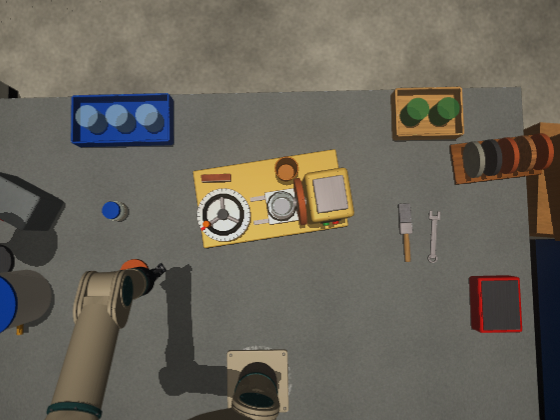

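The wheel now matches its starting picture to within 0.5° (best fit at 0°). The handle at (205,226) is beside the mark, the glass at (282,206) has moved with the carriage to the disc, and the other things are unmoved. I'm handing in.

```bash
python3 -c "
from cell import ctrl
print(ctrl.finish_job(), ctrl.read_state()['clock'])"
```

```text
the job is handed in; nothing more can be done
the job is handed in; nothing more can be done
```

I pushed the hand wheel clockwise through one full turn, and the handle stands at the red mark again. I used the closed fingertips only and did not grip the handle or turn the wheel back. I let go once on the way, to swing the tool round by half a turn, and again at the end. The readings I took during the pushes showed no more than about 4.6 N. The arm's part took about 18 s of the 53 s allowed.

- **Wheel position:** the final overhead picture matches the starting one best at 0° offset, checked in 0.5° steps. Before and after I let go, the wrist-camera outlines disagreed with each other by about 1 to 1.5° either side of exact. The networks' last readings gave the handle at 123.6° and the mark at 124.2°.
- **Glass and carriage:** the carriage and glass have moved towards the disc, and the glass still stands in its seat. In the side view the networks put the glass and the seat about 24 mm apart, at scores of only 0.5 to 0.6. I relied on the pictures for this instead.
- **Other things:** in the last overhead picture they look unmoved, except the spare disc, which the gripper partly hides from above. The side view shows only its edge, where it was before. The robot was touching nothing when I handed in.

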